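# Drain the slide staining rack and stand it to dry

## Robot

A 7-joint arm with a two-finger parallel gripper is mounted at the origin on the work surface. World frame = base frame: x ahead of the robot, y to its left, z up, the work surface at z = 0. Lengths are in m, angles in rad, forces in N, time in s.
With the tool pointing down it reaches from about 0.425 to 0.875 m from the base axis. Payload 8.4 kg.
Tool frame: the origin (TCP) lies at the very end of the fingers, on their centre line; the grasp point (between the pads) lies 19 mm behind it; z points along the fingers, y is the line along which they close (so a half turn about z gives the same grasp; the last joint's range is limited). The gripper opens to 85 mm and grips with 20 to 120 N. Pads are 22 mm wide; open, the fingers measure 114 mm over their backs; the gripper's body (76 mm by 85 mm) begins 54 mm behind the grasp point. The pads swing forward as they close: fully open they stand 13 mm farther back than shut.
Start: joints at [1.011, 0.333, 0.04, 1.465, -0.013, 1.343, -0.059], TCP at [0.289, -0.582, 0.197] pointing down, gripper open.
Joint ranges: [-2.58, 2.58], [-0.38, 2.09], [-1.3, 1.39], [0.25, 2.4], [-1.5, 4.64], [0.08, 2.09], [-2.65, 2.65]. Speed limits (rad/s): [2.22, 2.22, 2.79, 2.79, 3.14, 3.14, 3.14].

## Interface

Orientations are given as a unit quaternion [x, y, z, w].
In Python, from station import robot gives the robot as it stands.
- The arm moves only by the tool carry_out, never from a script. Its argument "rows" is a list of rows, each a list of 3 entries, a list of its own where there are three numbers: the turn, a rotation vector about the tool's x, y, z in degrees, then the shift along the tool's x, y, z in m, then the opening, from -1 (shut) to 1 (fully open), so that 0 is half open. In form: [[[wx, wy, wz], [x, y, z], claw], ...]. A call has 1 to 10 rows; each row shifts and turns the commanded pose from where the row before left it, along the tool's axes as they then stand; what a row does not reach is not made up. A row lasts 1/8 s, in which the tool goes at most 62.5 mm and 10.7 degrees, less where a joint would pass 70% of its speed; a pose out of reach is approached as far as the arm can. A call is refused whole if a number of a shift passes 0.0625 or a number of a turn 10.7, either way. A call with a gripper value outside its range is refused whole. The fingers move at their own pace and stop on an object; "force" is the grip in N (left out, the last holds). Time passes only in rows, so rows that do not move let the fingers close. It gives the time, the measured TCP pose, the force, the opening and the grip force at its end, in the units of the state.
- robot.sense(): the state, without advancing time (a new reading comes with each control period).
- robot.capture(name): name is "side" or "top"; returns the picture (384x512x3 uint8, blue, green, red); there is no depth.
- robot.get_calibration(name): a dict with "K" (3x3 intrinsics, pixels), "extrinsics" (4x4, takes a point from camera to world coordinates). Camera axes: x right, y down, z forward; pixel columns grow to the right and rows downward; lengths in m; the calibration is good to about 2 mm. A picture is of the moment at which its call begins. get_calibration takes no time and is no camera call.
- robot.sign_off(): hands the job in; it is judged then, once.
The state is a dict: "time": time; "joint_positions": joint angles; "qvel": joint speeds; "joint_efforts": joint torques, N m; "tcp_pos": TCP position; "tcp_rot": TCP orientation; "ft_force": force on the tool from outside, world axes, zero at the start; "wrist_torque": the same for the moment, N m; "opening": opening from 0.0 (shut) to 1.0 (fully open); "grip_force": force on a finger pad.
Only numpy, scipy, OpenCV 4.12 (cv2) and the standard library are available. Lean on these libraries where they do the work, as an engineer would, in place of code of your own. Each camera call takes 0.05 s, during which the arm holds its last target. There are 200 camera calls.

## Task

The steel rack of glass slides hanging on the hook stand has just been rinsed: lift it up and off the hook, hold it over the white drain tray, tip it to 45 degrees for two seconds and bring it level again while it is still over the tray. Then set it down upright in the middle of the black rubber mat (do not drop it) and let go. Never tip it beyond 60 degrees or the slides come out, and leave the bottles, dishes, burner, jar and the empty rack where they stand.

Things in the scene. Friction and masses are not known exactly. Their poses are not given: they have to be found in the camera images.
- rack: slide rack: steel basket 60 (x) x 86 (y) x 30 tall full of glass slides (tops at 32). From its ends (y = +-41) a 6 thick wire bail rises to 80, then slopes to a peak at 94 over the centre; on it a black grip block 14 (x) x 18 (y), from 100 to 142. Origin: centre of its underside, z up. Starts level, hung by the peak on the hook, 55 above the bench, axes parallel to the stand's
- rack_grip (a point): a good point to grip: on the axis of the grip block, 127 above the rack's origin (15 below the top of the block); axes as the rack's
- rack_eye (a point): peak of the wire bail's axis, 94 above the rack's origin; the hook passes under it. To come off, the rack must rise at least 14 (28 is ideal; at 50 the slides meet the arm from below), then move about 75 along the stand's -x until the arm is out of the bail
- rack_basket (a point): middle of the rack's basket, 18 above its origin
- stand: fixed hook stand. Origin on the bench under the hook's seat. Grey base plate 10 thick, x = -38 to +112, y = -50 to +50; post 12 thick at x = +85, 160 tall; from it an 8 thick arm runs along -x, about 145 high, to the seat at x = 0 and ends in an upturned tip at x = -24, its top 160 above the bench
- hook_seat (a point): seat of the hook: on the axis of the 8 thick arm where the bail rests, 141.5 above the bench, above the stand's origin; axes as the stand's
- tray: fixed white drain tray, 220 (x) x 160 (y), 22 tall, walls and floor 4 thick, open on top; origin at the centre of its underside, on the bench
- mat: fixed black rubber mat 150 (x) x 130 (y), 4 thick; origin at the centre of its underside, on the bench (its top face is 4 higher)
- dish_stack: stack of six closed petri dishes with dark red agar, 91 diameter, 91 tall; origin at the centre of its underside. Leave alone
- burner: laboratory gas burner (unlit), round 84 steel base, black collar on top, 165 tall; origin at the centre of its underside. Leave alone
- spare_rack: an EMPTY slide rack of the same make as rack, standing on the bench; 60 x 90 x 142 tall, origin at the centre of its underside. Leave alone
- jar: open glass jar, 52 diameter, 85 tall, with wire loops sticking out to 170 high; origin at the centre of its underside. Leave alone
- dropper_a: amber dropper bottle, 29 diameter, 78 tall, standing among the work; origin at the centre of its underside. Leave alone
- dropper_b: white dropper bottle, 29 diameter, 78 tall, standing among the work; origin at the centre of its underside. Leave alone
Things that resemble listed ones, but are neither listed nor needed, are in the scene too. Of the things shaped like the mat, the black one is meant.

How it is judged:
On the way, in this order (a step that is already met when the one before it is completed fails the run):
1. the rack is held in the gripper and off the hook (bail peak over 80 mm from the hook's seat) (distance between rack_eye and hook_seat above 0.08 m and contact force between the fingers and rack above 0.5 N), for 0.1 s.
2. with the middle of its basket over the tray, the rack is tipped to between 35 and 55 degrees from level and kept there for 1.8 s (x of rack_basket in the frame of tray between -0.105 and 0.105 m and y of rack_basket in the frame of tray between -0.078 and 0.078 m and angle between rack's own z axis and vertical between 0.611 and 0.96 rad and contact force between the fingers and rack above 0.5 N), for 1.8 s.
3. the rack is back within 10 degrees of level with the middle of its basket still over the tray, for 0.2 s (x of rack_basket in the frame of tray between -0.105 and 0.105 m and y of rack_basket in the frame of tray between -0.078 and 0.078 m and angle between rack's own z axis and vertical below 0.175 rad and contact force between the fingers and rack above 0.5 N), for 0.2 s.
4. the rack is lowered onto the mat while still held (underside within 8 mm of the mat's top, within 10 degrees of upright) (horizontal distance between rack and mat below 0.035 m and z of rack in the frame of mat below 0.012 m and angle between rack's own z axis and vertical below 0.175 rad and contact force between the fingers and rack above 0.5 N), for 0.04 s.
At the end, for the whole second after the job is handed in: The rack stands by itself on its underside on the mat, upright within 4 degrees, its centre within 30 mm of the mat's centre, released and at rest; the other loose things are within 30 mm of where they started (horizontal distance between rack and mat below 0.03 m and z of rack in the frame of mat between 0 and 0.008 m and angle between rack's own z axis and vertical below 0.07 rad and linear speed of rack below 0.02 m/s and not (contact force between the fingers and rack above 0.1 N)); the robot touches nothing.
It fails at once if the rack is tipped beyond 65 degrees or falls over (angle between rack's own z axis and vertical above 1.134 rad).
It fails at once if a bystander (dishes, burner, empty rack, jar, dropper bottle) is moved more than 30 mm (distance of any of dish_stack, burner, spare_rack, jar, dropper_a, dropper_b from where it was at the start of the episode above 0.03 m).
It also fails if it takes over 69 s, if anything falls off the work surface, if the arm or the gripper's body presses on something with over 40 N, if the wrist force passes 120 N, or if a joint passes its speed limit or range.

## Working session

There is one attempt and no reset: what is moved stays moved. The work goes in short steps, Python scripts to look and compute and a tool call to move; the robot and the scene stay as the last step left them, time stands still between calls to the robot, and variables do not carry over. Pictures are saved under pics/ and viewed, at most 11 in all, crops included, and the job is handed in when it is done.

Besides the shell and the picture viewer there is one more tool, called after "Emit:" as name(argument=value, ...) on one line, values as JSON. carry_out: Moves the arm, as the interface text tells. Its arguments: {"type":"object","properties":{"rows":{"type":"array"},"force":{"type":"number"}},"required":["rows"]}

```bash
mkdir -p pics
python3 - <<'E'
from station import robot
import cv2,numpy as np
np.set_printoptions(precision=4,suppress=True)
for n in("side","top"):
    cv2.imwrite(f"pics/{n}0.png",cv2.resize(robot.capture(n),(800,600),interpolation=cv2.INTER_CUBIC))
    c=robot.get_calibration(n);print(n,np.array(c["K"]),np.array(c["extrinsics"]))
s=robot.sense();print(s)
E
```

```text
side [[491.6394   0.     259.9794]
 [  0.     491.6394 189.7777]
 [  0.       0.       1.    ]] [[ 0.9655 -0.1489  0.2137  0.1971]
 [-0.2603 -0.5213  0.8127 -1.1906]
 [-0.0096 -0.8403 -0.5421  0.8545]
 [ 0.      0.      0.      1.    ]]
top [[470.0771   0.     258.6796]
 [  0.     470.0771 188.2131]
 [  0.       0.       1.    ]] [[-0.0134 -0.9871  0.1594  0.2498]
 [-0.9999  0.012  -0.0098 -0.1105]
 [ 0.0077 -0.1595 -0.9872  1.7031]
 [ 0.      0.      0.      1.    ]]
{'time': 0.1, 'joint_positions': array([ 1.0108,  0.3338,  0.0399,  1.4662, -0.0134,  1.3433, -0.0585]), 'qvel': array([ 0.0002,  0.0015, -0.0001, -0.0029, -0.0001, -0.0008,  0.0006]), 'joint_efforts': array([  0.0058, -66.0016,   1.3719, -40.6469,   0.0174,   0.0089,
         0.    ]), 'tcp_pos': array([ 0.2888, -0.5818,  0.196 ]), 'tcp_rot': array([ 0.9736,  0.2284, -0.0002, -0.0007]), 'ft_force': array([ 0.517 ,  0.5577, -0.0015]), 'wrist_torque': array([-0.0092,  0.0656, -0.0066]), 'grip_force': 0.0, 'opening': 1.0022928473586707}
```

View pics/top0.png

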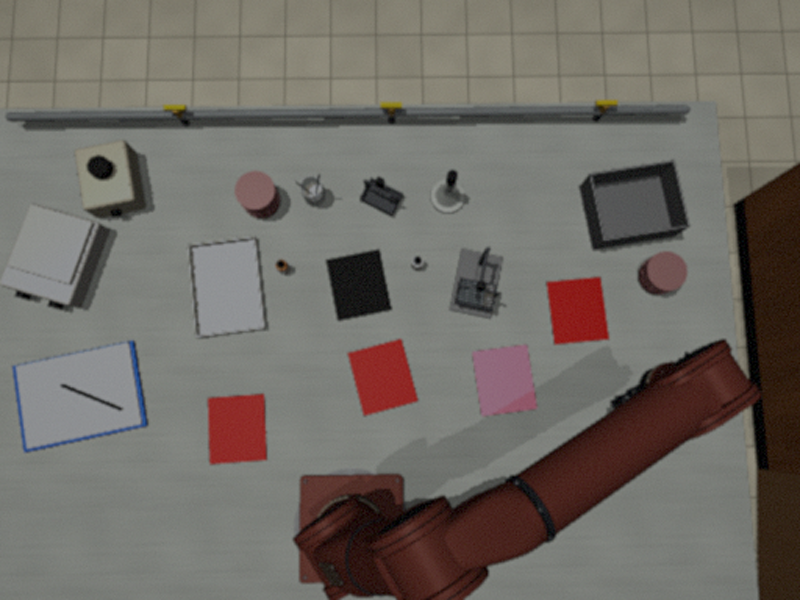

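View pics/side0.png

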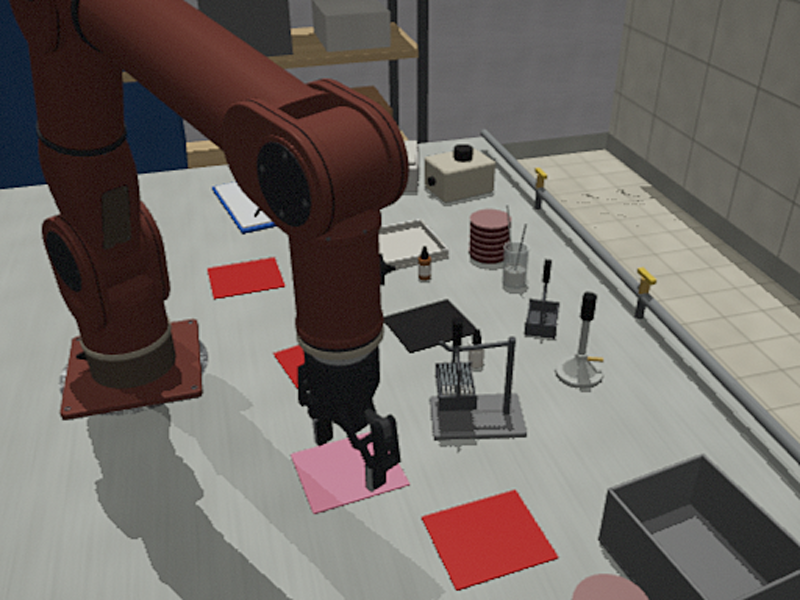

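The top view (800 px scale) shows two racks. The one at (480,287) hangs on the hook stand and is full of slides. The one at (382,195) stands on the bench with no stand. The mat is the black square at (359,285), the tray the white rectangle at (228,287), and the droppers are at (282,267) and (418,263). I'll confirm this with a crop and locate them.

```bash
cat > h.py <<'E'
from station import robot
import cv2,numpy as np
from scipy.spatial.transform import Rotation as R
np.set_printoptions(precision=4,suppress=True)
C={n:robot.get_calibration(n) for n in("side","top")}
def w(n,u,v,z):
    K=np.array(C[n]["K"]);E=np.array(C[n]["extrinsics"])
    d=E[:3,:3]@np.linalg.solve(K,[u,v,1]);o=E[:3,3]
    return o+d*(z-o[2])/d[2]
def px(n,p):
    K=np.array(C[n]["K"]);E=np.array(C[n]["extrinsics"])
    q=K@(E[:3,:3].T@(np.array(p)-E[:3,3]));return q[:2]/q[2]
def st():
    s=robot.sense();print(s["time"],s["tcp_pos"],"ypr-mat\n",R.from_quat(s["tcp_rot"]).as_matrix(),s["joint_positions"],s["ft_force"],s["opening"],s["grip_force"]);return s
E
python3 - <<'E'
from h import *
t=robot.capture("top");s=robot.capture("side")
a=cv2.resize(t[150:215,255:345],(540,390),interpolation=cv2.INTER_CUBIC) # x6
b=cv2.resize(s[195:285,270:340],(303,390),interpolation=cv2.INTER_CUBIC)  #x4.333
cv2.imwrite("pics/crop1.png",cv2.resize(np.hstack([a,b[:, :260]]),None,fx=1,fy=1))
f=1.5625
for n,(u,v),z in[("tray",(228,287),.02),("mat",(359,285),.004),("block top",(481,287),.197),("dropA",(282,267),.078),("dropB",(418,263),.078),("postTop",(485,252),.16)]:
    p=w("top",u/f,v/f,z);print(n,p,np.hypot(p[0],p[1]),np.degrees(np.arctan2(p[1],p[0])))
for n,lo,hi in(("mat",0,45),("tray",170,256)):
    g=cv2.inRange(t,(lo,)*3,(hi,)*3)
    k,l,S,c=cv2.connectedComponentsWithStats(g)
    for i in range(1,k):
        if 800<S[i,4]<6000:
            r=cv2.minAreaRect(np.argwhere(l==i)[:,::-1].astype(np.float32));print(n,r)
            for q in cv2.boxPoints(r):print(w("top",*q,.004 if n=="mat" else .022))
E
```

```text
tray [0.5431 0.2815 0.02  ] 0.6117284252591136 27.39328479833786
mat [ 0.547  -0.0216  0.004 ] 0.5473969425330361 -2.2563055522239686
block top [ 0.5059 -0.2855  0.197 ] 0.5809288921879866 -29.43820659568212
dropA [0.5773 0.1477 0.078 ] 0.5958643990203488 14.353603569637457
dropB [ 0.5828 -0.1587  0.078 ] 0.6040423119399833 -15.232160864950215
postTop [ 0.5884 -0.3007  0.16  ] 0.660820339951215 -27.069794799766903
mat ((490.5, 205.0), (198.0, 41.0), 90.0)
[ 0.8293 -0.9306  0.004 ]
[ 0.8276 -1.0863  0.004 ]
[ 0.0986 -1.0138  0.004 ]
[ 0.1006 -0.8684  0.004 ]
mat ((229.13462829589844, 182.173095703125), (38.43876266479492, 33.535858154296875), 78.69007110595703)
[0.607 0.055 0.004]
[ 0.6303 -0.0664  0.004 ]
[ 0.4893 -0.0928  0.004 ]
[0.4666 0.0271 0.004 ]
mat ((339.3214416503906, 309.24652099609375), (76.03256225585938, 298.8056945800781), 67.15448760986328)
[0.0189 0.1297 0.004 ]
[ 0.4119 -0.8666  0.004 ]
[ 0.1609 -0.9512  0.004 ]
[-0.2132  0.0267  0.004 ]
```

View pics/crop1.png

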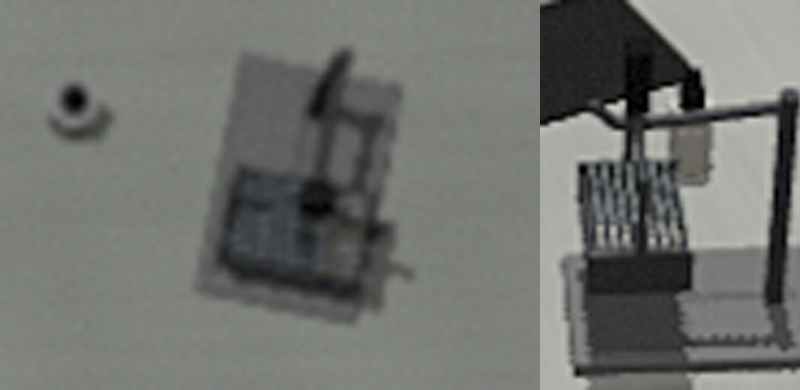

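The left part of the crop shows the full rack hanging on the stand. Its black grip block is at crop (316,198), and the post is at (343,55). The side part confirms slides in the basket and the block at crop (638,50–112). So this is the rack to lift.

Run:
```python
from h import *
P=[w("top",255+u/6-.4,150+v/6-.4,.01) for u,v in((240,55),(402,90),(355,320),(198,292))]
P=np.array(P);print(P)
c=P.mean(0);x=(P[0]+P[1]-P[2]-P[3]);x/=np.linalg.norm(x);yaw=np.arctan2(x[1],x[0]);print("centre",c,"yaw",np.degrees(yaw),"seat",c-x*.037)
print(np.linalg.norm(P[0]-P[3]),np.linalg.norm(P[0]-P[1]))
b=w("top",255+316/6-.4,150+198/6-.4,.197);print("block",b)
print("side",w("side",292.6,213.7,.176), px("side",[*b[:2],.176]))
s=st()
# tool y -> stand -y or +y ; start tool yaw
m=R.from_quat(s["tcp_rot"]).as_matrix();ty=np.arctan2(m[1,1],m[0,1]);print("tool y dir",np.degrees(ty))
for k in(np.pi/2,-np.pi/2):
    print("need tool-z turn",-np.degrees((yaw+k-ty+np.pi)%(2*np.pi)-np.pi))
```

```text
[[ 0.6315 -0.2612  0.01  ]
 [ 0.6084 -0.3601  0.01  ]
 [ 0.4665 -0.3267  0.01  ]
 [ 0.4848 -0.2319  0.01  ]]
centre [ 0.5478 -0.295   0.01  ] yaw -12.256186250651213 seat [ 0.5116 -0.2871  0.01  ]
0.1495930499949367 0.10158304992658958
block [ 0.5095 -0.2838  0.197 ]
side [ 0.5116 -0.2954  0.176 ] [290.2496 211.1086]
0.2 [ 0.2889 -0.5819  0.1963] ypr-mat
 [[ 0.8957  0.4447 -0.0005]
 [ 0.4447 -0.8957  0.0009]
 [-0.0001 -0.001  -1.    ]] [ 1.0108  0.3336  0.0399  1.4659 -0.0134  1.3433 -0.0585] [0.3193 0.2343 0.3101] 0.9994835553767056 0.0
tool y dir -63.59711755966837
need tool-z turn -141.34093130901715
need tool-z turn 38.65906869098285
```

Emit:
carry_out(rows=[[[0,0,0],[0,0,-0.033],1],[[0,0,0],[0,0,-0.033],1],[[0,0,0],[0.041,-0.021,0],1],[[0,0,0],[0.041,-0.021,0],1],[[0,0,0],[0.041,-0.021,0],1],[[0,0,0],[0.041,-0.021,0],1],[[0,0,0],[0.041,-0.021,0],1],[[0,0,0],[0.041,-0.021,0],1],[[0,0,0],[0.041,-0.021,0],1],[[0,0,0],[0.041,-0.021,0],1]])

```text
time: 1.45
tcp_pos: [0.5087, -0.2846, 0.2628]
tcp_rot: [0.974, 0.228, -0.0, -0.0]
ft_force: [0.2, 0.3, -0.1]
opening: 0.997
grip_force: 0.0
```

Emit:
carry_out(rows=[[[0,0,9.7],[0,0,0],1],[[0,0,9.7],[0,0,0],1],[[0,0,9.7],[0,0,0],1],[[0,0,9.6],[0,0,0],1],[[0,0,0],[0,0,0],1],[[0,0,0],[0,0,0],1]])

```text
time: 2.2
tcp_pos: [0.5081, -0.2858, 0.2627]
tcp_rot: [0.994, -0.105, -0.0, -0.0]
ft_force: [-0.5, -0.1, -0.0]
opening: 0.997
grip_force: 0.0
```

Run:
```python
from h import *
s=st()
t=robot.capture("top");q=robot.capture("side")
a=cv2.resize(t[150:215,265:345],(480,390),interpolation=cv2.INTER_CUBIC) # x6
b=cv2.resize(q[165:285,240:340],(325,390),interpolation=cv2.INTER_CUBIC)  #x3.25
for p,n in((s["tcp_pos"],"tcp"),([.511,-.287,.197],"blk")):print(n,px("side",p),px("top",p))
cv2.imwrite("pics/c2.png",np.hstack([a,b[:, :320]]))
```

```text
2.2 [ 0.5081 -0.2858  0.2627] ypr-mat
 [[ 0.9778 -0.2094 -0.0001]
 [-0.2094 -0.9778  0.0001]
 [-0.0002 -0.     -1.    ]] [ 0.5504  0.1777 -0.1325  1.5256  0.0235  1.44   -1.3648] [-0.4582 -0.0933 -0.0248] 0.9970261979457132 0.0
tcp [290.828  180.6881] [310.2647 179.4387]
blk [291.4908 204.4916] [308.248  182.1373]
```

View pics/c2.png

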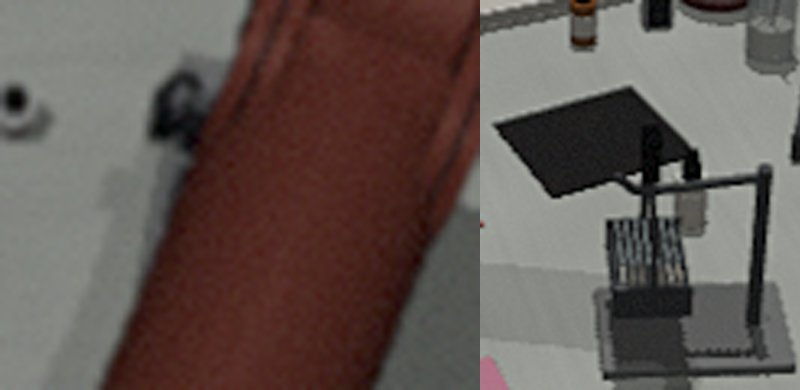

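The block is at side crop (651,125–180) with the mat behind it. The gripper is not in the side crop, so I'll view the full side image.

Run:
```python
from h import *
q=robot.capture("side")
s=robot.sense();m=R.from_quat(s["tcp_rot"]).as_matrix()
for d in(-.0425,.0425):print(px("side",s["tcp_pos"]+m@[0,d,-.013]),px("top",s["tcp_pos"]+m@[0,d,-.013]))
cv2.imwrite("pics/s3.png",cv2.resize(q[60:285,180:480],(800,600),interpolation=cv2.INTER_CUBIC))
```

```text
[289.104  166.4066] [297.2543 175.9811]
[292.981  185.8039] [324.3033 181.3837]
```

View pics/s3.png

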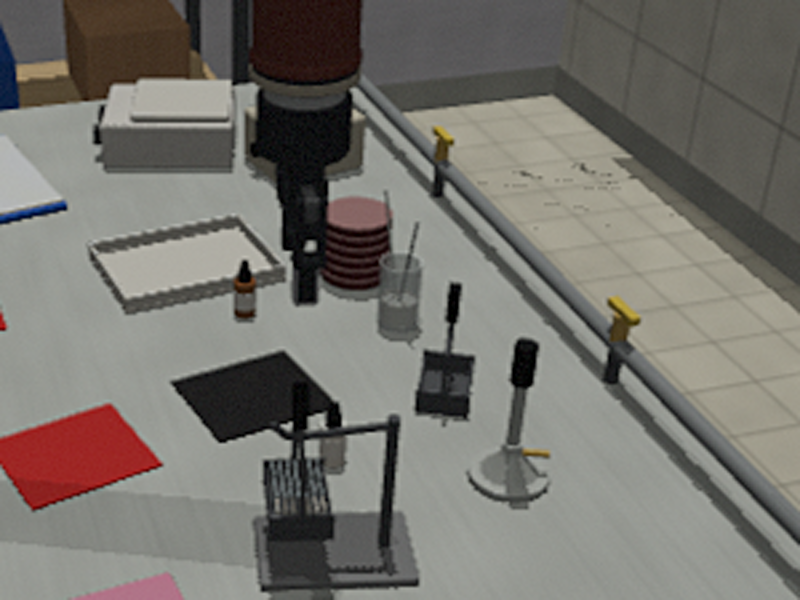

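Run:
```python
from h import *
m=np.array([[.8957,.4447,0],[.4447,-.8957,0],[0,0,-1.]]);p=np.array([.2889,-.5819,.1963])
for d in(-.05,.05):
  for z in(0,-.013,-.03,-.05):print("start",d,z,px("side",p+m@[0,d,z])*1.5625)
s=robot.sense();m=R.from_quat(s["tcp_rot"]).as_matrix()
for d in(-.05,.05):
  for z in(0,-.013,-.03,-.05,-.09):
    v=s["tcp_pos"]+m@[0,d,z];print("now",d,z,(px("side",v)-[180,60])/.375,(px("top",v)-[265,150])*6)
```

```text
start -0.05 0 [324.0207 468.443 ]
start -0.05 -0.013 [323.2664 460.4267]
start -0.05 -0.03 [322.262  449.7516]
start -0.05 -0.05 [321.0532 436.9049]
start 0.05 0 [378.4502 518.0777]
start 0.05 -0.013 [378.0995 509.8722]
start 0.05 -0.03 [377.6317 498.9298]
start 0.05 -0.05 [377.0678 485.7386]
now -0.05 0 [289.7687 292.1952] [177.1322 157.688 ]
now -0.05 -0.013 [290.0929 279.4931] [179.2278 153.0311]
now -0.05 -0.03 [290.523  262.6474] [182.0247 146.8157]
now -0.05 -0.05 [291.0378 242.4794] [185.4   139.315]
now -0.05 -0.09 [292.0975 200.9671] [192.4411 123.6683]
now 0.05 0 [301.832  353.6634] [366.3887 195.4969]
now 0.05 -0.013 [302.2608 340.3714] [370.1621 191.1668]
now 0.05 -0.03 [302.8302 322.724 ] [375.1985 185.3873]
now 0.05 -0.05 [303.5127 301.567 ] [381.2766 178.4124]
now 0.05 -0.09 [304.9208 257.9188] [393.9568 163.8613]
```

The near fingertip is at side crop (306,300), about 35 mm higher than the TCP reading suggests. The block itself projects exactly where expected. I'll shut the fingers once and measure the tip without viewing a picture.

Emit:
carry_out(rows=[[[0,0,0],[0,0,0],-1],[[0,0,0],[0,0,0],-1],[[0,0,0],[0,0,0],-1],[[0,0,0],[0,0,0],-1],[[0,0,0],[0,0,0],-1],[[0,0,0],[0,0,0],-1],[[0,0,0],[0,0,0],-1],[[0,0,0],[0,0,0],-1]])

```text
time: 3.35
tcp_pos: [0.5081, -0.2859, 0.2628]
tcp_rot: [0.994, -0.107, 0.0, -0.0]
ft_force: [-0.7, -0.1, -0.7]
opening: -0.002
grip_force: 0.0
```

Run:
```python
from h import *
q=robot.capture("side");s=robot.sense();p=s["tcp_pos"]
for z in(0,.01,.02,.03,.04):print(z,px("side",p+[0,0,z]))
print(s["opening"]);print(q[150:200:1,284:302:2].max(2))
```

```text
0 [290.8486 180.6534]
0.01 [290.956  176.9107]
0.02 [291.0644 173.1315]
0.03 [291.1739 169.3153]
0.04 [291.2844 165.4615]
0.00040242536482034953
[[159  83   7  21  16  22  23   9  16]
 [155 125  12  12  15  23  12  21  12]
 [156 129   6  13   0   8  10  14  43]
 [156 133  10  13  16  21  24   3  60]
 [156 148   2   7  18  23  19   6  40]
 [154 155  11  15  17  17   9   0  68]
 [177 152  23   8  20  13  22  82  79]
 [163 134  52  10  22   6  46 153 115]
 [ 90 154  63   2  26  10  46 159 118]
 [126 127  63   8  19  14  42 167 117]
 [ 97  76  65   8  19  21  45 170  91]
 [ 74  63  65  15  23  12  38 168  54]
 [ 79  61  69   7  22  16  40 167  78]
 [ 78  82  69   6  15  16  45 166 123]
 [ 83  74  63  17  11  10  45 166 131]
 [ 82  80  58  17  18  16  41 166 136]
 [153 131  55   9  17  15  60 165 136]
 [159 161  49   4   7   5  67 162 134]
 [155 164  49  27  27  39  83 161 155]
 [154 159 101  74  74  75 134 158 161]
 [154 158 154 153 155 155 160 155 158]
 [155 155 160 162 161 162 162 156 158]
 [156 156 157 158 158 159 158 159 157]
 [158 156 157 158 159 157 158 160 157]
 [158 155 157 156 1
[... 295 characters left out ...]
154 154 157 157 157 159 154 157 154]
 [155 154 156 157 158 159 156 154 154]
 [155 155 154 157 157 158 156 153 155]
 [158 156 152 154 157 156 157 156 156]
 [156 155 154 155 155 156 156 154 155]
 [156 155 156 154 157 156 155 157 155]
 [156 159 156 153 156 156 155 157 156]
 [158 160 158 153 153 156 156 155 154]
 [163 165 156 157 155 157 157 156 156]
 [124 110 165 157 153 153 157 157 156]
 [ 51  32 153 158 155 154 156 156 156]
 [ 21  20 102 164 156 154 156 156 157]
 [ 31  27  35 153 159 154 155 155 155]
 [ 34  28  19  99 166 153 154 155 156]
 [ 27  30  29  35 153 158 152 156 155]
 [ 32  32  28  23 100 163 153 154 156]
 [ 30  29  31  30  34 150 156 151 153]
 [ 29  31  28  26  19  99 161 152 153]]
```

Shut, the tip is at side pixel (292.5,169.5), about 29 mm above the reported TCP, and it lines up with the block sideways. Descending to a reading of about 0.150 is collision-free whichever is right, so I'll open, go down and compare at close range.

Emit:
carry_out(rows=[[[0,0,0],[0,0,0],1],[[0,0,0],[0,0,0],1],[[0,0,0],[0,0,0],1],[[0,0,0],[0,0,0],1],[[0,0,0],[0,0,0],1],[[0,0,0],[0,0,0],1],[[0,0,0],[0.001,0,0.038],1],[[0,0,0],[0.001,0,0.038],1],[[0,0,0],[0,0,0.036],1],[[0,0,0],[0,0,0],1]])

```text
time: 4.65
tcp_pos: [0.5083, -0.2855, 0.1483]
tcp_rot: [0.994, -0.107, -0.002, -0.001]
ft_force: [-0.3, -0.1, 1.6]
opening: 1.003
grip_force: 0.0
```

Run:
```python
from h import *
s=st()
t=robot.capture("top");q=robot.capture("side")
a=cv2.resize(t[140:215,255:345],(468,390),interpolation=cv2.INTER_CUBIC) # x5.2
b=cv2.resize(q[175:265,255:330],(325,390),interpolation=cv2.INTER_CUBIC)  #x4.333
cv2.imwrite("pics/c4.png",np.hstack([a,b]))
```

```text
4.65 [ 0.5083 -0.2855  0.1483] ypr-mat
 [[ 0.977  -0.213  -0.0047]
 [-0.213  -0.977   0.0024]
 [-0.0051 -0.0014 -1.    ]] [ 0.5514  0.2392 -0.1356  1.6867  0.0337  1.2232 -1.3775] [-0.2746 -0.0747  1.632 ] 1.0027948718479083 0.0
```

View pics/c4.png

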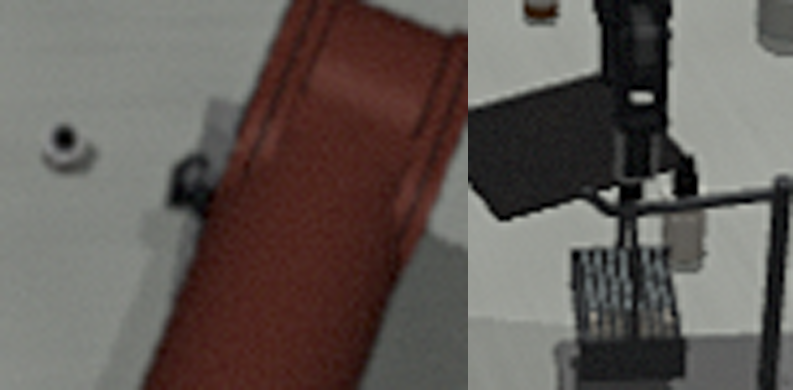

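The open near fingertip is at crop (638,180), still beside the upper part of the block. The top view shows the far finger about 45 mm left of the block, so the offset is vertical. I'll go 14 mm lower and close.

Emit:
carry_out(rows=[[[0,0,0],[0.001,0,0.014],1],[[0,0,0],[0,0,0],-1],[[0,0,0],[0,0,0],-1],[[0,0,0],[0,0,0],-1],[[0,0,0],[0,0,0],-1],[[0,0,0],[0,0,0],-1],[[0,0,0],[0,0,0],-1],[[0,0,0],[0,0,0],-1],[[0,0,0],[0,0,0],-1]], force=80)

```text
time: 5.88
tcp_pos: [0.5114, -0.2863, 0.1373]
tcp_rot: [0.994, -0.107, 0.0, -0.0]
ft_force: [-0.2, 2.2, 5.9]
opening: 0.192
grip_force: 78.3
```

Run:
```python
from h import *
s=st()
q=robot.capture("side");print(q[196:232,284:304:2].max(2))
```

```text
5.875 [ 0.5114 -0.2863  0.1373] ypr-mat
 [[ 0.9771 -0.2129  0.0007]
 [-0.2129 -0.9771  0.    ]
 [ 0.0007 -0.0002 -1.    ]] [ 0.5507  0.249  -0.1361  1.6979  0.0356  1.1965 -1.3795] [-0.2065  2.1697  5.9109] 0.1922059099424678 78.33076357841492
[[ 34  20  19  22  15  35  36  24   4 165]
 [ 33  39  15  20  13  31  35  15   0 170]
 [ 27  34  23  15  16  32  36  12  22 168]
 [ 33  31  15  20  14  32  29  15  25 165]
 [ 34  31   6  10  13  25  25   6  92 164]
 [ 29  33  17  15  13  14   9  14 104 160]
 [ 32  35  17  18  15  15  16  10 128 160]
 [ 28  30  20  21  19  22  23  13 139 159]
 [ 33  37  14   9  24  26  25   4 141 160]
 [ 31  37  23  18  24  21  13   9  98 167]
 [ 37  25  29   9  16  13  27   9  38 154]
 [ 32  32  56  29  19  16  50  36  25  99]
 [ 32  37  60  33  19  16  59  37  21  38]
 [ 27  32  59  32  18  10  57  34  36  23]
 [ 33  23  58  29  18  17  63  26  35  29]
 [ 30  33  64  30  17  16  59  26  32  32]
 [ 32  32  59  17  16  17  57  26  30  33]
 [ 31  32  61  16  19  13  59  25  27  17]
 [ 34  31  63  17  17  17  56  11  21  66]
 [ 35  29  67  29  20  11  49 131 162  79]
 [ 33  35  61  44  37  47  92 163 174  65]
 [ 35  29  32  38  45  33 128 162 173  77]
 [ 31  14 132   8  21   5 152 159 187  78]
 [ 38 172 159   0   9   0 154 162 177  47]
 [ 23 143 165   0   3   0 157 169 138 130]
 [  8  59 131  14  25  54 114 118  84 102]
 [ 59  13  64  31  33  39  49  44  50  46]
 [131  14  28  37  39  31  19  17  25  24]
 [163  90  16  27  32  14  69  81  67  84]
 [162 158 150  20  51 130 156 157  88 113]
 [157 164 161  17  49 143 165 165  90  98]
 [158 159 158  14  72 134 161 162  80  91]
 [158 158 143  11  83 133 158 163  77  91]
 [158 160 141  10  79 134 160 165  76  91]
 [160 162 142  15  80 116 166 169  91  91]
 [152 141 125  37  83  77 138 139  79  80]]
```

The grip is good: opening 16 mm and 78 N on the block. Now I'll lift 28 mm and back out along the stand's -x.

Emit:
carry_out(rows=[[[0,0,0],[0,0,-0.01],-1],[[0,0,0],[0,0,-0.01],-1],[[0,0,0],[0,0,-0.007],-1],[[0,0,0],[0,0,0],-1],[[0,0,0],[0,0,0],-1]])

```text
time: 6.55
tcp_pos: [0.5108, -0.2865, 0.1635]
tcp_rot: [0.994, -0.107, -0.0, -0.0]
ft_force: [0.5, 0.3, -3.3]
opening: 0.194
grip_force: 78.1
```

Run:
```python
from h import *
st()
q=robot.capture("side");print(q[196:250:2,274:306:2].max(2))
```

```text
6.55 [ 0.5108 -0.2865  0.1635] ypr-mat
 [[ 0.977  -0.213  -0.0004]
 [-0.213  -0.977   0.0002]
 [-0.0004 -0.0001 -1.    ]] [ 0.551   0.2302 -0.1355  1.6657  0.0325  1.2484 -1.3768] [ 0.4501  0.3486 -3.3081] 0.1937653129516703 78.11145186424255
[[ 25  31  34  32  34  27  30  20  10  16  13  11   0 150 160 159]
 [ 34  35  34  28  35  33  34  54  21  16  17  48 151 161 158 159]
 [ 29  26  31  29  32  31  35  58  25  15  17  43 153 157 155 158]
 [ 38  39  28  30  32  33  29  60  29  19   7  44 152 158 157 156]
 [ 33  29  33  35  32  32  35  61  29  13   8  54  36 150 160 158]
 [ 36  32  35  34  33  34  31  61  27  12   9  56  27  37 151 157]
 [ 31  31  33  32  32  32  30  43  46  42  37  43  30  26  34 150]
 [ 29  31  32  25  33  31  30  33  10   4   9  30  28  30  28  58]
 [ 31  29  31  32  32  29  29  35  22  21  12  35  34  31  28  14]
 [ 28  33  31  30  30  31  34  29  31  36  35  27   8  16  67   9]
 [ 29  33  30  30  35  33  36  34  30  30  34 159 161 171  64  19]
 [ 36  32  37  37  63  28  16 105  16  74 135 159 158 185  77   4]
 [ 33  34  14  23  21  34 142 166   9  77 115 166 167
[... 252 characters left out ...]
  25  27  99  50  79  89  95]
 [155 160  96  47  98  38  85  93  83  43  23 108  41  88  79  95]
 [154 159  93  49 100  39  60  80  46  87  24  94  58  95  67  95]
 [154 157 128  51  88  66 104 104  40  79  33  49 104  94  58  97]
 [155 157 140  51  54  97 104  85  55 109  54  56 102  79  49  95]
 [156 157 147  40  58 127  86  57  69  54  44  74  83 113  37 136]
 [158 156 167  29  54  88  81  46  73  52  38  62  85  66  46 137]
 [156 157 164  47  55 105  93  66  88  53  40  79  89  65  72 107]
 [158 157 163  83  58  73  66  42  56  33  39  48  62  45  49  60]
 [158 158 162  90  24  31  25  32  31  36  34  31  30  28  27  20]
 [160 161 161 133  30  26  31  32  30  30  30  32  31  28  31  21]]
```

Emit:
carry_out(rows=[[[0,0,0],[-0.01,0,0],-1],[[0,0,0],[-0.015,0,0],-1],[[0,0,0],[-0.015,0,0],-1],[[0,0,0],[-0.015,0,0],-1],[[0,0,0],[-0.015,0,0],-1],[[0,0,0],[-0.015,0,0],-1],[[0,0,0],[-0.015,0,0],-1],[[0,0,0],[-0.01,0,0],-1],[[0,0,0],[0,0,0],-1]])

```text
time: 7.72
tcp_pos: [0.403, -0.2631, 0.164]
tcp_rot: [0.994, -0.107, 0.0, 0.0]
ft_force: [0.4, -0.4, -2.9]
opening: 0.194
grip_force: 78.1
```

Run:
```python
from h import *
st()
q=robot.capture("side")
cv2.imwrite("pics/s5.png",cv2.resize(q[130:310,180:420],(800,600),interpolation=cv2.INTER_CUBIC))
```

```text
7.725 [ 0.403  -0.2631  0.164 ] ypr-mat
 [[ 0.9769 -0.2135  0.0002]
 [-0.2135 -0.9769 -0.0002]
 [ 0.0002  0.0002 -1.    ]] [ 0.6057  0.0191 -0.121   1.9017  0.0026  1.2206 -1.3022] [ 0.4003 -0.4327 -2.906 ] 0.19374827949466422 78.10403108596802
```

View pics/s5.png

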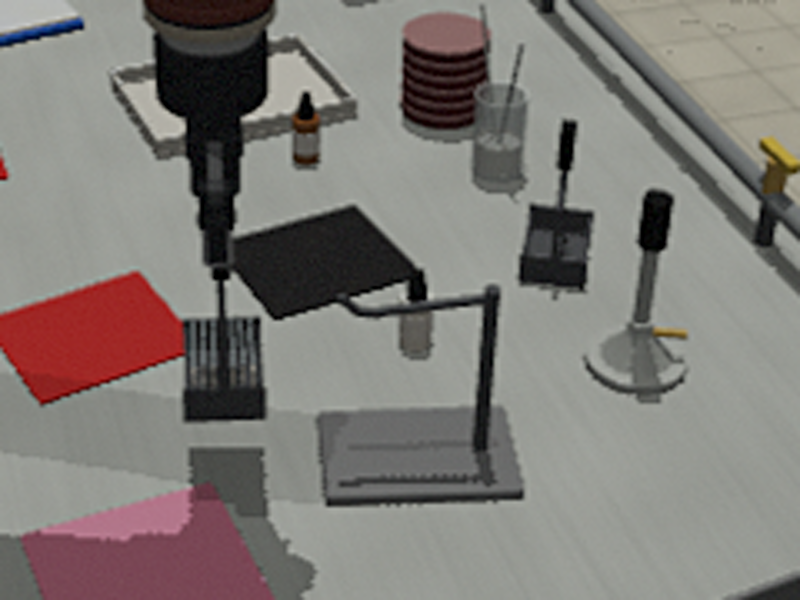

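The rack is off the hook. It hangs level at crop (223,370), and the fingers hold the block at (218,260). Next I'll raise it, turn it and carry it toward the tray.

Emit:
carry_out(rows=[[[0,0,0],[0,0,-0.03],-1],[[0,0,0],[0,0,-0.04],-1],[[0,0,0],[0,0,-0.036],-1],[[0,0,-10],[0,0,0],-1],[[0,0,-10],[0,0,0],-1],[[0,0,-10],[0,0,0],-1],[[0,0,-10],[0,0,0],-1],[[0,0,-10],[0,0,0],-1],[[0,0,-10],[0,0,0],-1],[[0,0,-10],[0,0,0],-1]])

```text
time: 9.02
tcp_pos: [0.4042, -0.263, 0.2697]
tcp_rot: [0.874, 0.485, 0.0, -0.0]
ft_force: [-0.0, -0.5, -2.7]
opening: 0.191
grip_force: 78.5
```

Emit:
carry_out(rows=[[[0,0,0],[0.02,-0.007,0],-1],[[0,0,0],[0.035,-0.012,0],-1],[[0,0,0],[0.035,-0.012,0],-1],[[0,0,0],[0.035,-0.012,0],-1],[[0,0,0],[0.035,-0.012,0],-1],[[0,0,0],[0.035,-0.012,0],-1],[[0,0,0],[0.035,-0.012,0],-1],[[0,0,0],[0.03,-0.01,0],-1],[[0,0,0],[0,0,0],-1]])

```text
time: 10.15
tcp_pos: [0.468, 0.0073, 0.2699]
tcp_rot: [0.875, 0.485, 0.0, -0.0]
ft_force: [0.6, -0.3, -2.0]
opening: 0.192
grip_force: 78.6
```

```bash
cat > plan.py <<'E'
from h import *
import sys
s=st();m=R.from_quat(s["tcp_rot"]).as_matrix();T=np.array([float(a) for a in sys.argv[1:3]])
print("shift",m.T@[*(T-s["tcp_pos"][:2]),0])
ty=np.degrees(np.arctan2(m[1,1],m[0,1]));print("y az",ty,"turn z to radial at T",-((np.degrees(np.arctan2(T[1],T[0]))-ty+180)%360-180))
E
python3 plan.py .53 .275
```

```text
10.15 [0.468  0.0073 0.2699] ypr-mat
 [[ 0.5302  0.8479  0.0003]
 [ 0.8479 -0.5302  0.0011]
 [ 0.0011 -0.0003 -1.    ]] [ 0.3276 -0.0523 -0.4151  1.7513 -0.0223  1.4378 -0.6428] [ 0.5524 -0.2823 -2.0374] 0.1915144611705834 78.55746388435364
shift [ 0.2599 -0.0893  0.0003]
y az -32.0159850700224 turn z to radial at T -59.4393357771319
```

Emit:
carry_out(rows=[[[0,0,0],[0.02,-0.007,0],-1],[[0,0,0],[0.035,-0.012,0],-1],[[0,0,0],[0.035,-0.012,0],-1],[[0,0,0],[0.035,-0.012,0],-1],[[0,0,0],[0.035,-0.012,0],-1],[[0,0,0],[0.035,-0.012,0],-1],[[0,0,0],[0.035,-0.012,0],-1],[[0,0,0],[0.03,-0.01,0],-1],[[0,0,0],[0,0,0],-1]])

```text
time: 11.28
tcp_pos: [0.5309, 0.2737, 0.2691]
tcp_rot: [0.875, 0.484, -0.0, -0.001]
ft_force: [-0.4, -0.6, -2.9]
opening: 0.191
grip_force: 78.6
```

Emit:
carry_out(rows=[[[0,0,-10],[0,0,0],-1],[[0,0,-10],[0,0,0],-1],[[0,0,-10],[0,0,0],-1],[[0,0,-10],[0,0,0],-1],[[0,0,-10],[0,0,0],-1],[[0,0,-9],[0,0,0],-1],[[0,0,0],[0,0,0],-1],[[0,0,0],[0,0,0],-1]])

```text
time: 12.28
tcp_pos: [0.5313, 0.2707, 0.2698]
tcp_rot: [0.527, 0.85, -0.0, 0.0]
ft_force: [0.7, -0.0, -2.5]
opening: 0.192
grip_force: 78.5
```

```bash
python3 plan.py .53 .275;python3 - <<'E'
from h import *
a,b=robot.capture("top"),robot.capture("side")
cv2.imwrite("pics/c6.png",np.hstack([cv2.resize(a[120:270,100:250],(400,400)),cv2.resize(b[40:240,160:360],(400,400))]))
E
```

```text
12.275 [0.5313 0.2707 0.2698] ypr-mat
 [[-0.4452  0.8954  0.    ]
 [ 0.8954  0.4452 -0.0003]
 [-0.0003 -0.0001 -1.    ]] [ 0.0834  0.2833 -0.7819  1.4547  0.1993  1.485  -0.2341] [ 0.7345 -0.0463 -2.4773] 0.19157878628717698 78.5369610786438
shift [ 0.0045  0.0007 -0.    ]
y az 26.434552134906426 turn z to radial at T -0.9887985722030805
```

View pics/c6.png

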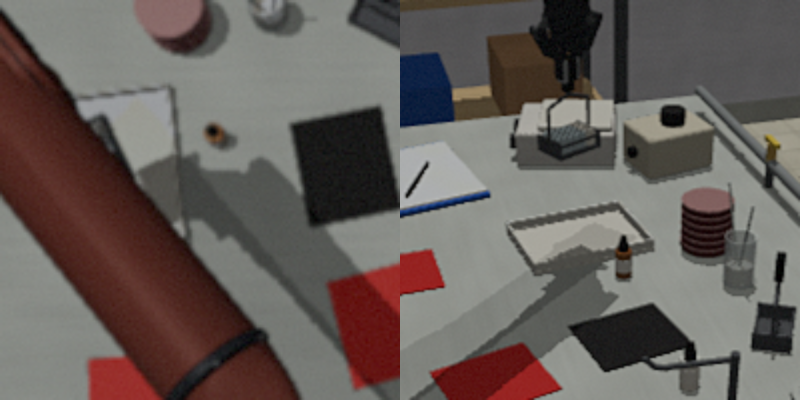

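The rack hangs level with the slides in; the basket is at side crop (568,140), over the tray. I'll tip it outward by 45° in steps.

Emit:
carry_out(rows=[[[-6,0,0],[0,0,0],-1],[[-8,0,0],[0,0,0],-1],[[-8,0,0],[0,0,0],-1],[[0,0,0],[0,0,0],-1]])

```text
time: 12.88
tcp_pos: [0.5285, 0.2696, 0.2686]
tcp_rot: [0.516, 0.835, 0.161, 0.102]
ft_force: [-0.9, -0.6, -1.7]
opening: 0.19
grip_force: 79.0
```

Run:
```python
from h import *
s=st();m=R.from_quat(s["tcp_rot"]).as_matrix()
print(px("side",[.531,.271,.206]),px("side",[.531,.271,.236]),px("side",[.531,.321,.206]))
b=s["tcp_pos"]+m@[0,0,.064];print("basket",b)
```

```text
12.875 [0.5285 0.2696 0.2686] ypr-mat
 [[-0.447   0.8291  0.3358]
 [ 0.8945  0.4158  0.164 ]
 [-0.0036  0.3737 -0.9276]] [ 0.2791 -0.098  -0.7844  1.8325 -0.0548  0.9963 -0.0313] [-0.8727 -0.5887 -1.7317] 0.1895274620148947 78.97215843200684
[244.1678 108.344 ] [243.9173  99.7404] [240.6824 102.5873]
basket [0.55   0.2801 0.2093]
```

Emit:
carry_out(rows=[[[0,0,0],[0,0.008,0.021],-1],[[0,0,0],[0,0.008,0.021],-1],[[0,0,0],[0,0.008,0.021],-1],[[-8,0,0],[0,0,0],-1],[[-8,0,0],[0,0,0],-1],[[-7,0,0],[0,0,0],-1],[[0,0,0],[0,0,0],-1]])

```text
time: 13.75
tcp_pos: [0.5699, 0.2916, 0.2177]
tcp_rot: [0.485, 0.787, 0.324, 0.199]
ft_force: [0.2, -0.5, -2.6]
opening: 0.195
grip_force: 79.3
```

Run:
```python
from h import *
s=st();m=R.from_quat(s["tcp_rot"]).as_matrix()
b=s["tcp_pos"]+m@[0,0,.064];print("basket",b,"tilt",np.degrees(np.arccos(-m[2,2])),px("side",b))
q=robot.capture("side");print(robot.get_calibration("side")is not None)
cv2.imwrite("pics/s7.png",cv2.resize(q[50:200,180:330],(600,600),interpolation=cv2.INTER_CUBIC))
```

```text
13.75 [0.5699 0.2916 0.2177] ypr-mat
 [[-0.4495  0.6357  0.6276]
 [ 0.8933  0.3191  0.3166]
 [ 0.001   0.7029 -0.7113]] [ 0.2411 -0.2027 -0.7421  2.1932 -0.2536  0.3261  0.1266] [ 0.1736 -0.4663 -2.6385] 0.1945916040349044 79.34079051017761
basket [0.6101 0.3119 0.1722] tilt 44.659571147486695 [264.1386 110.2977]
True
```

View pics/s7.png

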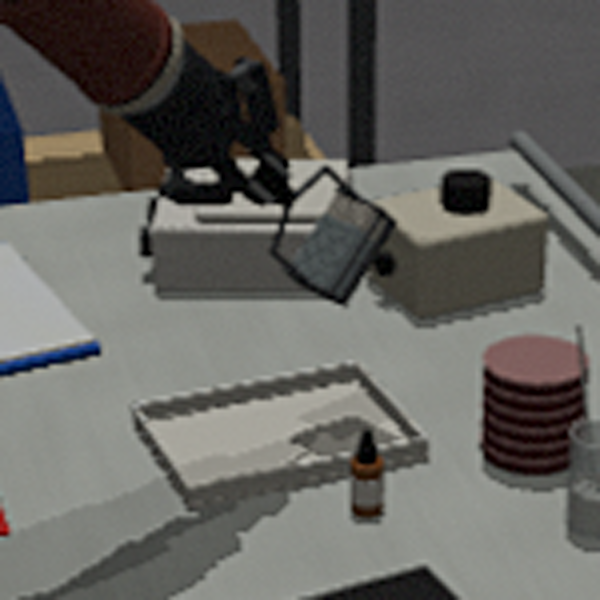

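Tipped by about 45°: the basket is at crop (335,250), which projects over the tray, and the slides are still in. I'll hold it for 2.25 s.

Emit:
carry_out(rows=[[[0,0,0],[0,0,0],-1],[[0,0,0],[0,0,0],-1],[[0,0,0],[0,0,0],-1],[[0,0,0],[0,0,0],-1],[[0,0,0],[0,0,0],-1],[[0,0,0],[0,0,0],-1],[[0,0,0],[0,0,0],-1],[[0,0,0],[0,0,0],-1],[[0,0,0],[0,0,0],-1],[[0,0,0],[0,0,0],-1]])

```text
time: 15.05
tcp_pos: [0.5719, 0.2922, 0.2204]
tcp_rot: [0.485, 0.786, 0.326, 0.201]
ft_force: [-0.2, 0.1, -2.4]
opening: 0.188
grip_force: 79.3
```

Emit:
carry_out(rows=[[[0,0,0],[0,0,0],-1],[[0,0,0],[0,0,0],-1],[[0,0,0],[0,0,0],-1],[[0,0,0],[0,0,0],-1],[[0,0,0],[0,0,0],-1],[[0,0,0],[0,0,0],-1],[[0,0,0],[0,0,0],-1],[[0,0,0],[0,0,0],-1]])

```text
time: 16.05
tcp_pos: [0.5719, 0.2922, 0.2204]
tcp_rot: [0.485, 0.786, 0.326, 0.201]
ft_force: [-0.4, 0.7, -1.9]
opening: 0.19
grip_force: 79.3
```

Emit:
carry_out(rows=[[[7,0,0],[0,0,0],-1],[[8,0,0],[0,0,0],-1],[[8,0,0],[0,0,0],-1],[[8,0,0],[0,0,0],-1],[[8,0,0],[0,0,0],-1],[[6,0,0],[0,0,0],-1],[[0,0,0],[0,0,0],-1],[[0,0,0],[0,0,0],-1],[[0,0,0],[0,0,0],-1],[[0,0,0],[0,0,0],-1]])

```text
time: 17.3
tcp_pos: [0.5718, 0.2917, 0.2212]
tcp_rot: [0.525, 0.851, 0.0, 0.001]
ft_force: [-0.4, 0.1, -2.8]
opening: 0.19
grip_force: 79.3
```

```bash
python3 plan.py .548 -.019
```

```text
17.3 [0.5718 0.2917 0.2212] ypr-mat
 [[-0.449   0.8935  0.0021]
 [ 0.8935  0.449  -0.0003]
 [-0.0012  0.0017 -1.    ]] [ 0.1194  0.4465 -0.9137  1.4146  0.3533  1.4491 -0.3225] [-0.3517  0.1101 -2.7719] 0.1897938504749096 79.27817702293396
shift [-0.2669 -0.1608  0.0001]
y az 26.68075979179076 turn z to radial at T 28.666496853172532
```

Level again over the tray. Next I'll carry it above the mat.

Emit:
carry_out(rows=[[[0,0,0],[-0.017,-0.01,0],-1],[[0,0,0],[-0.03,-0.018,0],-1],[[0,0,0],[-0.035,-0.021,0],-1],[[0,0,0],[-0.035,-0.021,0],-1],[[0,0,0],[-0.035,-0.021,0],-1],[[0,0,0],[-0.035,-0.021,0],-1],[[0,0,0],[-0.035,-0.021,0],-1],[[0,0,0],[-0.029,-0.018,0],-1],[[0,0,0],[-0.016,-0.01,0],-1],[[0,0,0],[0,0,0],-1]])

```text
time: 18.55
tcp_pos: [0.5478, -0.0207, 0.2206]
tcp_rot: [0.526, 0.85, -0.0, 0.001]
ft_force: [-0.1, 0.8, -2.9]
opening: 0.19
grip_force: 79.3
```

Emit:
carry_out(rows=[[[0,0,9],[0,0,0],-1],[[0,0,10],[0,0,0],-1],[[0,0,10],[0,0,0],-1],[[0,0,9],[0,0,0],-1],[[0,0,0],[0,0,0.02],-1],[[0,0,0],[0,0,0.03],-1],[[0,0,0],[0,0,0.025],-1],[[0,0,0],[0,0,0.015],-1],[[0,0,0],[0,0,0],-1],[[0,0,0],[0,0,0],-1]])

```text
time: 19.8
tcp_pos: [0.5487, -0.0183, 0.1315]
tcp_rot: [0.773, 0.634, 0.001, 0.0]
ft_force: [-0.6, -0.2, -1.5]
opening: 0.188
grip_force: 79.2
```

```bash
python3 plan.py .548 -.019
python3 - <<'E'
from h import *
q=robot.capture("side")
cv2.imwrite("pics/s8.png",cv2.resize(q[100:250,180:380],(800,600),interpolation=cv2.INTER_CUBIC))
E
```

```text
19.8 [ 0.5487 -0.0183  0.1315] ypr-mat
 [[ 0.1956  0.9807  0.0015]
 [ 0.9807 -0.1956  0.    ]
 [ 0.0003  0.0014 -1.    ]] [ 0.6273  0.2584 -0.7743  1.7673  0.1937  1.1925 -0.399 ] [-0.6034 -0.1689 -1.5348] 0.18843340304867343 79.20814990997314
shift [-0.0009 -0.0006 -0.    ]
y az -11.279508341290041 turn z to radial at T -9.29377127990827
```

View pics/s8.png

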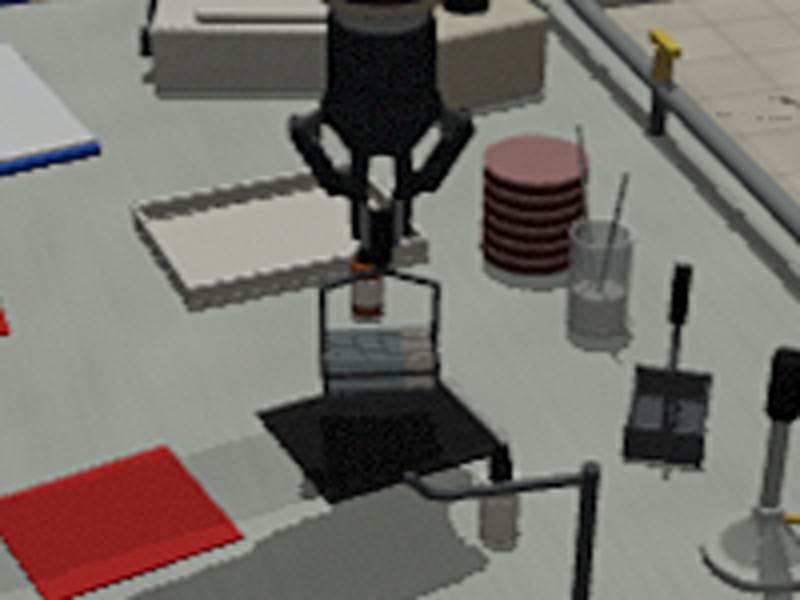

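The rack hangs level about 45 mm over the mat: the basket is at crop (380,360), and its shadow is centred on the mat at (380,445). The droppers have not moved. I'll lower it slowly.

Emit:
carry_out(rows=[[[0,0,0],[0,0,0.01],-1],[[0,0,0],[0,0,0.012],-1],[[0,0,0],[0,0,0.01],-1],[[0,0,0],[0,0,0.006],-1],[[0,0,0],[0,0,0.003],-1],[[0,0,0],[0,0,0],-1],[[0,0,0],[0,0,0],-1]])

```text
time: 20.72
tcp_pos: [0.5483, -0.0187, 0.0897]
tcp_rot: [0.773, 0.634, 0.0, 0.0]
ft_force: [0.1, 0.3, -2.3]
opening: 0.193
grip_force: 79.3
```

Emit:
carry_out(rows=[[[0,0,0],[0,0,0.0015],-1],[[0,0,0],[0,0,0.001],-1],[[0,0,0],[0,0,0],-1],[[0,0,0],[0,0,0],-1]])

```text
time: 21.22
tcp_pos: [0.5481, -0.0187, 0.0869]
tcp_rot: [0.773, 0.634, 0.0, -0.0]
ft_force: [0.3, -1.0, -2.5]
opening: 0.194
grip_force: 79.4
```

Emit:
carry_out(rows=[[[0,0,0],[0,0,0.001],-1],[[0,0,0],[0,0,0.001],-1],[[0,0,0],[0,0,0],-1],[[0,0,0],[0,0,0],-1]])

```text
time: 21.72
tcp_pos: [0.5484, -0.0186, 0.0868]
tcp_rot: [0.773, 0.634, -0.0, 0.001]
ft_force: [-7.0, -0.5, 18.0]
opening: 0.191
grip_force: 81.8
```

Contact with the mat (18 N). I'll ease up by 1 mm and open.

Emit:
carry_out(rows=[[[0,0,0],[0,0,-0.001],-1],[[0,0,0],[0,0,0],-1],[[0,0,0],[0,0,0],-0.5],[[0,0,0],[0,0,0],0],[[0,0,0],[0,0,0],0.5],[[0,0,0],[0,0,0],1],[[0,0,0],[0,0,0],1],[[0,0,0],[0,0,0],1],[[0,0,0],[0,0,0],1],[[0,0,0],[0,0,0],1]])

```text
time: 22.98
tcp_pos: [0.5481, -0.0187, 0.0859]
tcp_rot: [0.773, 0.634, 0.0, -0.0]
ft_force: [-0.2, -0.1, 0.4]
opening: 0.996
grip_force: 0.0
```

Emit:
carry_out(rows=[[[0,0,0],[0,0,-0.01],1],[[0,0,0],[0,0,-0.02],1],[[0,0,0],[0,0,-0.03],1],[[0,0,0],[0,0,-0.04],1],[[0,0,0],[0,0,-0.04],1],[[0,0,0],[0,0,-0.02],1],[[0,0,0],[0,0,0],1],[[0,0,0],[0,0,0],1]])

```text
time: 23.98
tcp_pos: [0.5477, -0.0187, 0.2457]
tcp_rot: [0.773, 0.634, -0.0, -0.0]
ft_force: [-0.2, -0.7, 0.7]
opening: 0.998
grip_force: 0.0
```

Run:
```python
from h import *
s=robot.sense();print(s["tcp_pos"],s["ft_force"],s["opening"])
q=robot.capture("side");print(px("side",[.548,-.019,.004])-[180,80])
cv2.imwrite("pics/s9.png",cv2.resize(q[80:260,180:420],(800,600),interpolation=cv2.INTER_CUBIC))
```

```text
[ 0.5477 -0.0187  0.2457] [-0.1791 -0.7086  0.7472] 0.9983730583086361
[ 93.8681 126.8243]
```

View pics/s9.png

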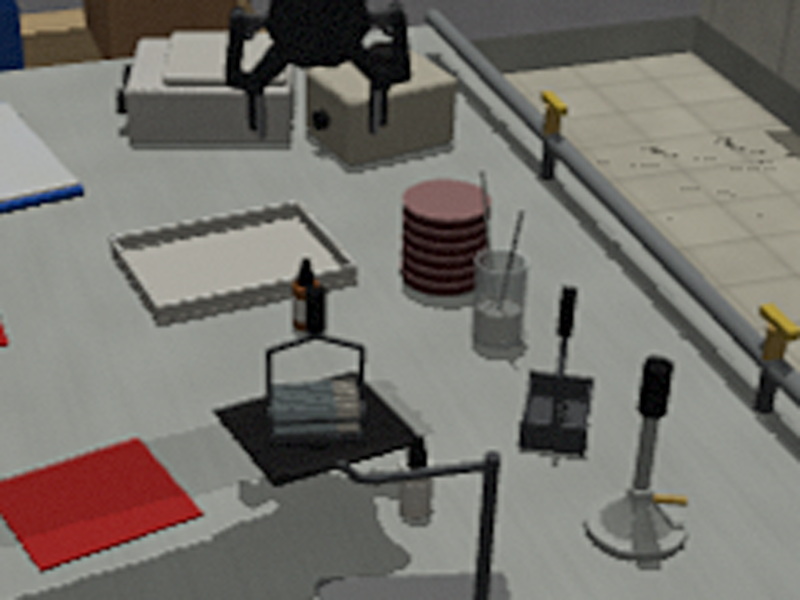

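The rack stands upright in the middle of the mat at crop (316,410), the gripper is clear above it, and nothing else has moved. I'll hand the job in.

```bash
python3 -c "
from station import robot
print(robot.sign_off())"
```

```text
the job is handed in; nothing more can be done
None
```

I lifted the rack off the hook, tipped it to about 45° over the tray for over two seconds, levelled it there, set it upright in the middle of the black mat and let go; the job is handed in, but the hand-in returned no verdict.

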